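# Sort the conservation bench: fragments, bottles, eraser

### The job

Sort the row of things nearest the robot into the places behind it: lay both blue-glazed porcelain fragments flat on the floor of the white tray, not one on the other; stand the wide white pot upright in the larger well of the wooden block and the slim brown bottle upright in its smaller well; and put the eraser into the round tub. Leave the black loupe where it lies.

Things in the scene. Friction and masses are not known exactly. Their poses are not given: they have to be found in the camera images.
- tray: White open rectangular tray, fixed to the table. 152 (x) x 212 (y) x 28 mm high; walls 2 mm, floor 2 mm thick. Origin: centre of its underside, on the table; y along its long side.
- tub: Translucent round open tub, fixed to the table in the middle row (a like tub at the back right is not meant). 156 mm across the rim, 78 mm high, clear inside diameter 125 mm, floor about 3 mm thick. Origin: centre of its underside, on the table.
- bottle_block: Low wooden block, fixed to the table, 84 (x) x 146 (y) x 20 mm high, with two round wells sunk 14 mm from its top (their floor is 6 mm above the table). The larger well is 68 mm wide, centred at y = -31 mm in the block's frame; the smaller is 52 mm wide, centred at y = +37 mm; both at x = 0. Origin: centre of its underside; y along its long side. It may be turned any way.
- pot_center (a point): Wide, squat white pot with a red screw cap, loose, upright, in the front row (a like pot at the back of the table is not meant): 48 mm across, 52 mm high, about 70 g. The point is at its centre, half-way up (26 mm above its foot); z is up. For setting it into the well, grip it by its upper part, more than 20 mm above its foot.
- bottle_center (a point): Slim brown bottle with a black cap, loose, upright, in the front row (a like bottle at the back of the table is not meant): body 33 mm across up to 57 mm above its foot, narrower cap above, 68 mm high in all, about 60 g. The point is at its centre, half-way up (34 mm above its foot); z is up.
- sherd_narrow_center (a point): Small narrow porcelain fragment with blue glaze on top, roughly a low triangle: 40 (x) x 18 (y) x 10 mm, loose, lying flat, about 15 g. One nearly straight long edge faces its -y; the blunt corner opposite is at x = -4 mm. Best gripped across 18 mm there: at x = -4, y = 0 mm in its frame, closing along the line 95 degrees anticlockwise from its x axis. The point is at its centre, 5 mm above its underside; z is up.
- sherd_broad_center (a point): Larger porcelain fragment with blue glaze on top, roughly a triangle: 48 (x) x 30 (y) x 10 mm, loose, lying flat, about 15 g. One straight long edge faces its -y; the blunt corner opposite is at x = -9 mm. Best gripped across 30 mm there: at x = -9, y = 0 mm in its frame, closing along its y axis. The point is at its centre, 5 mm above its underside; z is up.
- eraser_center (a point): Block of eraser, half blue and half white: 21 (x) x 45 (y) x 12 mm, loose, lying flat, about 20 g. The point is at its centre, 6 mm above its underside; y along its length, z up.
- loupe_center (a point): Folded black loupe with a grey disc on top: 34 (x) x 45 (y) x 12 mm, loose, lying flat. It stays where it is. The point is at its centre, 6 mm above its underside.

How it is judged (in metres and radians):
At the end, for the whole second after the job is handed in: Fragments flat (0.2 rad) on the tray floor inside its walls, centres under 12.5 mm above its underside; pot in the larger well, bottle in the smaller, upright (0.12 rad), on its floor, within 13 mm of its centre in x and y; eraser in the tub, centre under 40 mm; all released, at rest (x of sherd_narrow_center in the frame of tray between -0.07 and 0.07 m and y of sherd_narrow_center in the frame of tray between -0.1 and 0.1 m and z of sherd_narrow_center in the frame of tray between 0.003 and 0.0125 m and angle between the z axis of each of sherd_narrow_center, sherd_broad_center and the z axis of tray, either way round below 0.2 rad and x of sherd_broad_center in the frame of tray between -0.07 and 0.07 m and y of sherd_broad_center in the frame of tray between -0.1 and 0.1 m and z of sherd_broad_center in the frame of tray between 0.003 and 0.0125 m and x of pot_center in the frame of bottle_block between -0.013 and 0.013 m and y of pot_center in the frame of bottle_block between -0.044 and -0.018 m and z of pot_center in the frame of bottle_block between 0.025 and 0.037 m and angle between each of pot_center, bottle_center's own z axis and vertical below 0.12 rad and x of bottle_center in the frame of bottle_block between -0.013 and 0.013 m and y of bottle_center in the frame of bottle_block between 0.024 and 0.05 m and z of bottle_center in the frame of bottle_block between 0.033 and 0.045 m and horizontal distance between eraser_center and tub below 0.062 m and height (world z) of eraser_center below 0.04 m and linear speed of each of sherd_narrow, sherd_broad, pot, bottle, eraser below 0.02 m/s); the robot touches nothing.
It fails at once if the loupe is moved more than 30 mm (distance of loupe_center from where it was at the start of the episode above 0.03 m).
It also fails if it takes over 125 s, if anything falls off the work surface, if the arm or the gripper's body presses on something with over 40 N, if the wrist force passes 120 N, or if a joint passes its speed limit or range.

### The arm

A 7-joint arm with a two-finger parallel gripper is mounted at the origin on a cart in front of the work surface, level with it; the furniture and walls round the work are solid. World frame = base frame: x ahead of the robot, y to its left, z up, the work surface at z = 0. Lengths are in mm, angles in rad, forces in N, time in s.
With the tool pointing down it reaches from about 425 to 825 mm from the base axis. Payload 3.6 kg.
Tool frame: the origin (TCP) lies where the fingers leave the gripper's body, on its centre line; the fingertips stand 84 mm ahead of it and the grasp point (between the pads) lies 65 mm ahead of it; z points along the fingers, y is the line along which they close (so a half turn about z gives the same grasp; the last joint's range is limited). The gripper opens to 93 mm and grips with 3 to 60 N. Pads are 15 mm wide; open, the fingers measure 128 mm over their backs; the gripper's body (75 mm by 188 mm) begins 65 mm behind the grasp point.
Start: joints at [-1.177, 0.615, -0.013, 1.423, 0.008, 1.103, -0.04], TCP at [265.488, 593.283, 302.74] pointing down, gripper open.
Joint ranges: [-3.12, 3.12], [-0.3, 2.06], [-1.34, 1.32], [0.26, 2.42], [-1.36, 4.5], [0.01, 1.98], [-2.84, 2.84]. Speed limits (rad/s): [2.79, 2.79, 3.14, 3.14, 3.14, 3.14, 3.14].

### API

Orientations are given as [roll, pitch, yaw] about the fixed x, y, z axes, in that order (R = Rz(yaw) Ry(pitch) Rx(roll)).
In Python, from plant import * gives the robot as it stands.
- The arm moves only by the tool arm_command, never from a script. Its argument "commands" is one flat list of numbers, 4 for each row, row after row: the shift along the world's x, y, z in mm, then the turn about the world's z in rad. A call has 1 to 5 rows; each row is the pose to reach, as a shift and turn from the pose commanded when the call began; what a row does not reach only later rows make up. A row lasts 1/8 s, in which the tool goes at most 62.5 mm and 10.7 degrees, less where a joint would pass 70% of its speed; a pose out of reach is approached as far as the arm can. A call with a gripper value outside its range is refused whole. "claw" is the opening, from 0 (shut) to 1 (fully open), set as the call begins (left out, the last holds). The fingers move at their own pace and stop on an object; "squeeze" is the grip in N (left out, the last holds). Time passes only in rows, so rows that repeat a pose let the fingers close. It gives the time, the measured TCP pose, the force, the opening and the grip force at its end, in the units of the state.
- read_state(): the state, without advancing time (a new reading comes with each control period).
- grab_frame(name): name is "scene" or "side" or "wrist"; returns (picture, depth): 400x640x3 uint8, blue, green, red; 400x640 float32, mm along the optical axis (not along the pixel's ray), 0 where there is no reading.
- camera_info(name): a dict with "fov_y" (degrees; the focal length in pixels is half the picture's height over the tangent of half this angle, whatever the lens; pixels are square), "cx", "cy" (the principal point, pixels), "pose" (4x4, takes a point from camera to world coordinates); the wrist camera has in their place "tool_from_camera" (4x4, takes a point from camera to tool coordinates, whose origin is the TCP and whose axes are the flange's). Camera axes: x right, y down, z forward; pixel columns grow to the right and rows downward; lengths in mm; the calibration is good to about 2 mm. The wrist camera is an equidistant fisheye: a pixel r from the principal point sees the ray r / f radians off the axis. A picture is of the moment at which its call begins: read the wrist's pose just before it. camera_info takes no time and is no camera call.
- close_job(): hands the job in; it is judged then, once.
The state is a dict: "time": time; "joint_pos": joint angles; "joint_vel": joint speeds; "tau": joint torques, N m; "eef_pos": TCP position; "orientation": TCP orientation; "contact_force": force on the tool from outside, world axes, zero at the start; "wrist_torque": the same for the moment, N m; "finger_gap": opening from 0.0 (shut) to 1.0 (fully open); "finger_force": force on a finger pad.
Only numpy, scipy, OpenCV 4.12 (cv2) and the standard library are available. Lean on these libraries where they do the work, as an engineer would, in place of code of your own. Each camera call takes 0.05 s, during which the arm holds its last target. There are 200 camera calls.

## Working session

There is one attempt and no reset: what is moved stays moved. The work goes in short steps, Python scripts to look and compute and a tool call to move; the robot and the scene stay as the last step left them, time stands still between calls to the robot, and variables do not carry over. Pictures are saved under pics/ and viewed, at most 16 in all, crops included, and the job is handed in when it is done.

Besides the shell and the picture viewer there is one more tool, called as name(argument=value, ...), one argument or row to a line, values as JSON. arm_command: Moves the arm, as the interface text tells. Its arguments: {"type":"object","properties":{"commands":{"type":"array","items":{"type":"number"}},"claw":{"type":"number"},"squeeze":{"type":"number"}},"required":["commands"]}

```bash
mkdir -p pics; cat > h.py <<'E'
from plant import *
import numpy as np, cv2
def K(n):
    c=camera_info(n); return 200/np.tan(np.radians(c["fov_y"])/2),c["cx"],c["cy"],c
def cloud(n,d):
    f,cx,cy,c=K(n); v,u=np.mgrid[0:400,0:640]
    P=np.stack([(u-cx)/f*d,(v-cy)/f*d,d],-1); T=np.array(c["pose"])
    return P@T[:3,:3].T+T[:3,3]
E
python3 - <<'E'
from h import *
print(read_state())
for n in("scene","side","wrist"):
    p,d=grab_frame(n); cv2.imwrite(f"pics/{n}0.png",p); np.savez(f"{n}0.npz",p=p,d=d); print(n,camera_info(n))
E
```

```text
{'time': 0.0, 'joint_pos': array([-1.17650568,  0.61591333, -0.01264491,  1.42487326,  0.00810154,
        1.10340402, -0.0403929 ]), 'joint_vel': array([-5.93230907e-04, -1.37026306e-03, -1.76567937e-04, -2.81566140e-04,
       -1.04336444e-03, -5.55718847e-04,  2.87616249e-06]), 'tau': array([ 2.89502041e-04, -4.58940268e+01,  2.08973824e-01, -1.65740383e+01,
       -6.12132205e-02,  2.03971413e-02,  2.26029724e-04]), 'eef_pos': array([265.25608188, 592.78708277, 301.59314639]), 'orientation': array([-3.13904473e+00,  2.12977523e-05,  2.72089949e+00]), 'contact_force': array([ 0.2812532 ,  0.4445378 , -0.37281246]), 'wrist_torque': array([ 0.02474793,  0.06683141, -0.00378656]), 'finger_force': 0.0, 'finger_gap': 1.0009306488385605}
scene {'fov_y': 52.70039060025412, 'cx': 325.11283639937216, 'cy': 196.13301466072218, 'pose': array([[-8.17737533e-01, -2.43797609e-01,  5.21409679e-01,
        -1.21236532e+01],
       [-5.75514597e-01,  3.31528275e-01, -7.47577388e-01,
         7.56730813e+02],
       [ 9.39552886e-03, -9.11400970e-01, -4.11412196e-01,
         5.02167070e+02],
     
[... 264 characters left out ...]
   [ 1.13130906e-02,  6.63209077e-01, -7.48348671e-01,
         7.91885647e+02],
       [-1.55674912e-02, -7.48189045e-01, -6.63302952e-01,
         7.65419003e+02],
       [ 0.00000000e+00,  0.00000000e+00,  0.00000000e+00,
         1.00000000e+00]])}
wrist {'fov_y': 65.70646984690485, 'cx': 315.4698489064649, 'cy': 204.97604611231765, 'tool_from_camera': array([[-6.15200905e-04, -9.69597542e-01, -2.44704367e-01,
         6.78870751e+01],
       [ 9.99999329e-01, -3.56221911e-04, -1.10259006e-03,
         1.44107534e-01],
       [ 9.81899552e-04, -2.44704881e-01,  9.69597111e-01,
        -8.17295133e+01],
       [ 0.00000000e+00,  0.00000000e+00,  0.00000000e+00,
         1.00000000e+00]])}
```

View pics/side0.png

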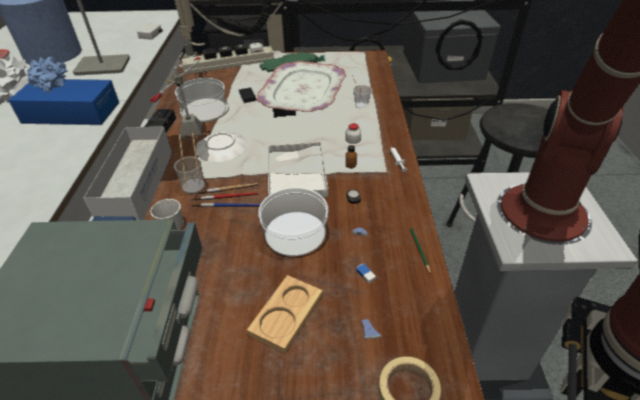

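View pics/scene0.png

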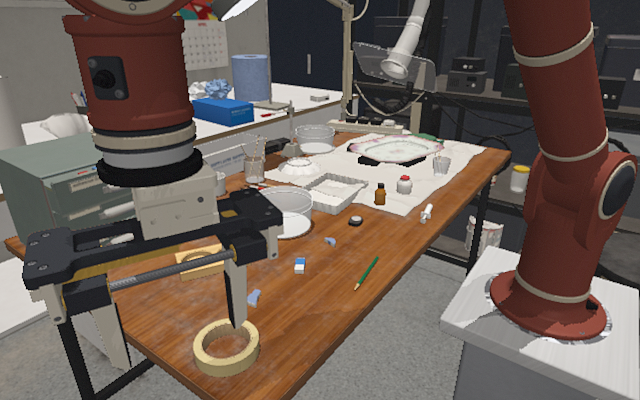

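Side view: broad sherd (371,328), eraser (366,272), narrow sherd (360,231), loupe (353,196), bottle (351,157), pot (353,133); tray (297,175), tub (295,220), block (285,312).

```bash
python3 - <<'E'
from h import *
z=np.load("side0.npz"); p,d=z["p"],z["d"]; X=cloud("side",d)
hsv=cv2.cvtColor(p,cv2.COLOR_BGR2HSV)
t=X[255:300,380:410].reshape(-1,3); print("table z",np.median(t[:,2]),t[:,2].std())
for n,(u,v,r) in dict(broad=(371,328,16),eraser=(366,272,14),narrow=(360,231,12),loupe=(353,196,10),bottle=(351,157,14),pot=(353,133,13)).items():
    s=np.s_[v-r:v+r,u-r:u+r]; Q=X[s].reshape(-1,3); ok=(d[s].ravel()>0)&(Q[:,2]>5)&(Q[:,2]<90); Q=Q[ok]
    c,wh,a=cv2.minAreaRect(Q[:,:2].astype(np.float32)) if len(Q)>3 else (0,0,0)
    print(n,len(Q),"med",np.median(Q,0).round(1),"min",Q.min(0).round(1),"max",Q.max(0).round(1),"rect",np.round(c,1),np.round(wh,1),round(a,1))
# vis: crops
def crop(v0,v1,u0,u1,k): return cv2.resize(p[v0:v1,u0:u1],None,fx=k,fy=k,interpolation=cv2.INTER_CUBIC)
a=crop(210,350,320,420,4); b=crop(110,250,230,330,4)
cv2.imwrite("pics/crop1.png",np.hstack([a,b]))
E
```

```text
table z 0.4890070404814537 50.89909255669265
broad 198 med [459.2 326.6   8.7] min [437.7 300.6   5.2] max [471.5 340.8  12.3] rect [454.6 320.2] [31.  40.6] 4.8
eraser 188 med [454.1 187.9  12.2] min [435.9 162.3   5.2] max [472.8 208.6  15.3] rect [454.1 186. ] [21.9 45. ] 33.2
narrow 74 med [457.1  64.2   9.1] min [440.2  53.9   5.2] max [477.2  73.4  12.6] rect [456.7  61.5] [16.2 37.8] 71.6
loupe 155 med [465.3 -59.5  11.3] min [447.4 -86.4   5.2] max [482.6 -40.4  15.8] rect [465.3 -63.2] [32.4 48. ] 13.5
bottle 733 med [ 466.2 -199.2   12.3] min [ 418.3 -304.4    5. ] max [ 502.5 -165.9   71.3] rect [ 460.3 -234.1] [139.2  79.8] 88.0
pot 408 med [ 447.6 -314.    21.4] min [ 405.8 -432.     5. ] max [ 489.4 -199.    71.2] rect [ 450.8 -314.5] [231.9  73.9] 85.2
```

View pics/crop1.png

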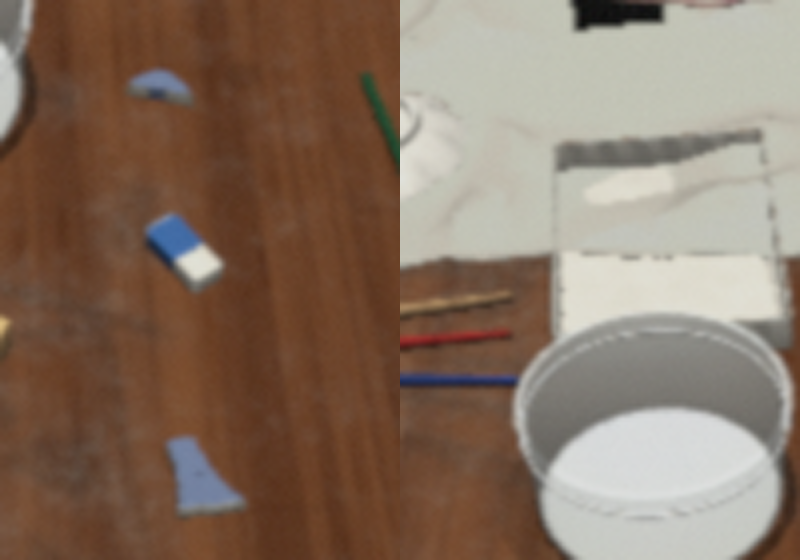

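Crop: narrow sherd, eraser, broad sherd are clear; the side view is coarse, so I'll look from the wrist over the row.

arm_command(
  commands=[55, -100, 0, 0, 100, -180, 0, 0, 110, -200, 0, 0, 130, -250, 0, 0, 150, -270, 0, 0],
  claw=1,
)

```text
time: 0.78
eef_pos: [415.8, 321.1, 302.7]
orientation: [-3.141, -0.0, 2.721]
contact_force: [1.4, 0.0, 0.3]
finger_gap: 0.999
finger_force: 0.0
```

arm_command(
  commands=[40, -50, 0, 0.15, 40, -70, 0, 0.3, 40, -100, 0, 0.3, 40, -120, 0, 0.3, 40, -120, 0, 0.3],
)

```text
time: 1.4
eef_pos: [455.6, 202.0, 302.8]
orientation: [-3.141, 0.0, 3.018]
contact_force: [-1.0, 0.4, -0.4]
finger_gap: 1.001
finger_force: 0.0
```

```bash
cat >> h.py <<'E'
from scipy.spatial.transform import Rotation as Ro
def wsnap(name):
    s=read_state(); p,d=grab_frame("wrist"); f,cx,cy,c=K("wrist")
    T=np.eye(4); T[:3,:3]=Ro.from_euler("xyz",s["orientation"]).as_matrix(); T[:3,3]=s["eef_pos"]
    T=T@np.array(c["tool_from_camera"])
    v,u=np.mgrid[0:400,0:640]; r=np.hypot(u-cx,v-cy)+1e-9; th=r/f
    P=np.stack([np.tan(th)*(u-cx)/r*d,np.tan(th)*(v-cy)/r*d,d],-1)
    X=P@T[:3,:3].T+T[:3,3]; X[d<=0]=np.nan
    np.savez(name+".npz",p=p,X=X,s=np.r_[s["eef_pos"],s["orientation"]]); cv2.imwrite(f"pics/{name}.png",p)
    return p,X,s
def top(p,X,x0,x1,y0,y1,k,zmin=-20):
    "orthophoto: u along -y (left = +y), v along -x (up = +x)"
    W,H=int((y1-y0)*k),int((x1-x0)*k); im=np.zeros((H,W,3),np.uint8); hz=np.full((H,W),-99.)
    Y=X.reshape(-1,3); C=p.reshape(-1,3); ok=np.isfinite(Y[:,0]); Y=Y[ok];C=C[ok]
    o=np.argsort(Y[:,2]);Y=Y[o];C=C[o]
    u=((y1-Y[:,1])*k).astype(int); v=((x1-Y[:,0])*k).astype(int); g=(u>=0)&(u<W)&(v>=0)&(v<H)&(Y[:,2]<120)
    im[v[g],u[g]]=C[g]; hz[v[g],u[g]]=Y[g,2]
    return im,hz
E
python3 - <<'E'
from h import *
p,X,s=wsnap("w1"); print(s["eef_pos"],s["orientation"],s["joint_pos"],s["time"])
E
```

```text
[455.62298155 201.96877531 302.77881   ] [-3.14102548e+00  2.71250371e-05  3.01799068e+00] [-0.42374839  0.38164581 -0.05235171  1.85163481  0.02531709  0.909237
  0.95929324] 1.4
```

View pics/w1.png

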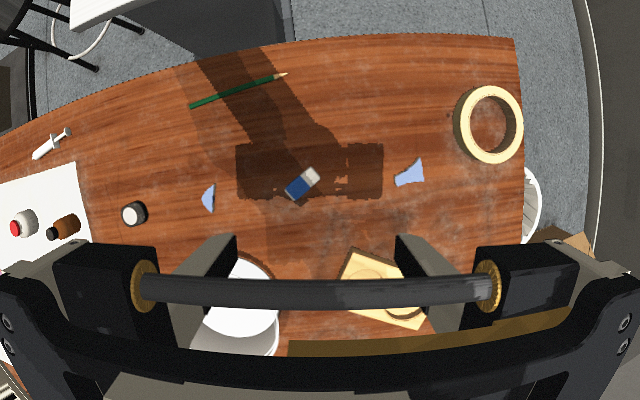

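The wrist sees narrow sherd (208,198), eraser (302,183), broad sherd (409,173), loupe (133,213), bottle (62,228), pot (22,223).

```bash
python3 - <<'E'
from h import *
z=np.load("w1.npz"); p,X=z["p"],z["X"]
print("table",np.nanmedian(X[100:140,320:420,2]))
tiles=[]
for n,(x,y) in dict(broad=(456,320),eraser=(454,186),narrow=(457,62)).items():
    m=(abs(X[...,0]-x)<40)&(abs(X[...,1]-y)<40)&(X[...,2]>5)&(X[...,2]<30)
    Q=X[m]; r=cv2.minAreaRect(Q[:,:2].astype(np.float32)); print(n,m.sum(),"z",np.median(Q[:,2]).round(1),np.max(Q[:,2]).round(1),np.round(r[0],1),np.round(r[1],1),round(r[2],1),"centroid",Q[:,:2].mean(0).round(1))
    h=cv2.convexHull(Q[:,:2].astype(np.float32)); a,tri=cv2.minEnclosingTriangle(h); print(tri[:,0].round(1).tolist()); print(cv2.approxPolyDP(h,3,True)[:,0].round(1).tolist())
    im,hz=top(p,X,x-40,x+40,y-40,y+40,1.0); im[hz>5]=im[hz>5]//2+np.array([0,100,0],np.uint8)
    tiles.append(cv2.resize(im,None,fx=3.3,fy=3.3,interpolation=0))
cv2.imwrite("pics/t1.png",np.hstack(tiles))
E
```

```text
table -0.2813723433031896
broad 448 z 8.4 10.6 [453.6 319. ] [31.3 38.7] 4.8 centroid [457.4 321.8]
[[473.0, 275.8999938964844], [436.29998779296875, 335.70001220703125], [467.5, 340.6000061035156]]
[[470.5, 302.3999938964844], [467.5, 337.1000061035156], [436.6000061035156, 335.3999938964844], [456.6000061035156, 302.6000061035156]]
eraser 597 z 11.8 14.2 [453.2 184.6] [21.8 45.7] 31.8 centroid [452.8 184.7]
[[424.1000061035156, 238.5], [477.3999938964844, 172.39999389648438], [445.5, 154.1999969482422]]
[[471.6000061035156, 169.10000610351562], [449.70001220703125, 206.8000030517578], [437.1000061035156, 200.89999389648438], [436.20001220703125, 192.39999389648438], [455.79998779296875, 162.39999389648438]]
narrow 231 z 9.4 11.3 [455.1  59.3] [16.1 38.1] 75.8 centroid [456.1  61.3]
[[477.3999938964844, 62.0], [454.20001220703125, 45.5], [435.8999938964844, 72.5]]
[[475.3999938964844, 62.0], [438.6000061035156, 71.80000305175781], [453.29998779296875, 51.5], [462.8999938964844, 52.099998474121094]]
```

View pics/t1.png

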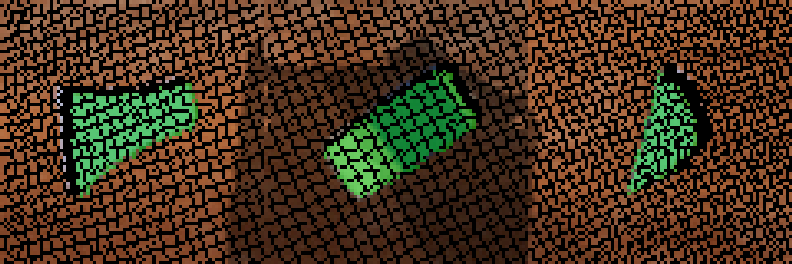

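```bash
python3 - <<'E'
from h import *
z=np.load("side0.npz"); p=z["p"]; X=cloud("side",z["d"]); X[z["d"]<=0]=np.nan
def rect(n,m):
    Q=X[m][:,:2].astype(np.float32); r=cv2.minAreaRect(Q); print(n,len(Q),np.round(r[0],1),np.round(r[1],1),round(r[2],1),Q.min(0),Q.max(0))
m0=np.zeros(p.shape[:2],bool); b=m0.copy(); b[270:355,240:330]=1
rect("block top",b&(X[...,2]>15)&(X[...,2]<25))
t=m0.copy(); t[185:258,252:332]=1
for lo,hi in((70,84),(60,70),(-2,8)): rect(f"tub {lo}",t&(X[...,2]>lo)&(X[...,2]<hi))
c=m0.copy(); c[135:200,255:335]=1
for lo,hi in((20,33),(24,33),(12,20)): rect(f"tray {lo}",c&(X[...,2]>lo)&(X[...,2]<hi))
im,hz=top(p,X,430,730,-260,420,1.15)
hh=np.clip(hz*3,0,255).astype(np.uint8); hh=cv2.applyColorMap(hh,cv2.COLORMAP_JET); hh[hz<-20]=0
cv2.imwrite("pics/top1.png",hh)
E
```

```text
block top 1615 [619.1 282.3] [148.5  85.8] 61.6 [548.7826 200.1962] [690.2778  367.30814]
tub 70 516 [610.9  58.1] [155.9 156.2] 26.8 [532.8682   -21.226088] [688.93713 136.72816]
tub 60 444 [609.8  58.4] [148.5 155. ] 0.7 [535.4763   -19.166925] [684.16644 135.83418]
tub -2 2776 [628.9   5.7] [258.8 211.7] 88.7 [ 520.13434 -125.98147] [731.8318  136.03514]
tray 20 428 [ 598.1 -175.4] [185.2 227.8] 4.6 [ 509.06256 -294.86826] [698.19165  -55.370754]
tray 24 227 [ 600.2 -169.7] [179.5 216.9] 4.7 [ 514.6978  -281.09882] [698.19165  -55.370754]
tray 12 626 [ 623.4 -193.8] [250.9 226.8] 88.4 [ 508.01755 -316.9731 ] [735.28186 -65.89592]
```

View pics/top1.png

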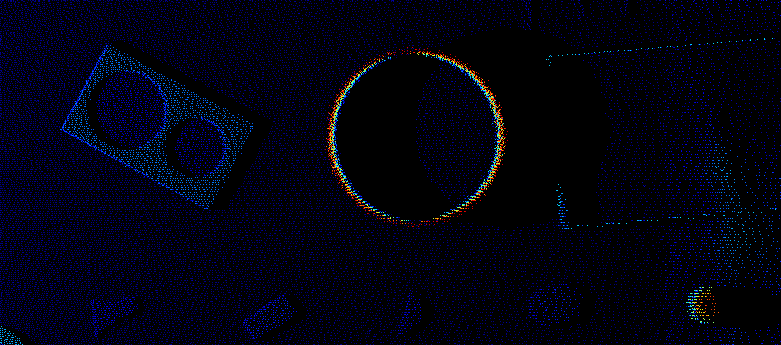

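Tub centre ≈(611,58); block centre ≈(619,282), with its larger well at (634,310) and smaller at (601.5,250); tray centre ≈(616,-169), turned about 5°. Sizes match the given ones. I start with the eraser.

arm_command(
  commands=[-2, -17, -20, -0.18, -2, -17, -60, -0.36, -2, -17, -100, -0.54, -2, -17, -140, -0.72, -2, -17, -160, -0.892],
)

```text
time: 2.08
eef_pos: [452.6, 188.2, 140.6]
orientation: [-3.139, -0.001, 2.126]
contact_force: [-0.1, -0.4, 0.2]
finger_gap: 1.002
finger_force: 0.0
```

arm_command(
  commands=[0, 0, -20, 0, 0, 0, -40, 0, 0, 0, -56, 0, 0, 0, -56, 0, 0, 0, -56, 0],
)

```text
time: 2.7
eef_pos: [453.6, 186.9, 86.8]
orientation: [3.141, -0.0, 2.129]
contact_force: [0.1, -0.6, -0.4]
finger_gap: 1.0
finger_force: 0.0
```

arm_command(
  commands=[0, 0, 0, 0, 0, 0, 0, 0, 0, 0, 0, 0, 0, 0, 0, 0, 0, 0, 0, 0],
  claw=0,
  squeeze=15,
)

```text
time: 3.32
eef_pos: [453.5, 186.3, 86.8]
orientation: [-3.142, -0.0, 2.129]
contact_force: [-0.4, -0.5, 0.2]
finger_gap: 0.512
finger_force: 0.0
```

arm_command(
  commands=[0, 0, 0, 0, 0, 0, 10, 0, 0, 0, 50, 0, 0, 0, 90, 0, 0, 0, 110, 0],
)

```text
time: 3.95
eef_pos: [454.1, 186.5, 199.4]
orientation: [3.138, 0.0, 2.129]
contact_force: [0.3, 0.6, -0.6]
finger_gap: 0.01
finger_force: 0.0
```

The fingers need about 1.2 s to close, so I lifted too early. I'll reopen and look.

arm_command(
  commands=[0, 0, 100, 0, 0, 0, 100, 0, 0, 0, 100, 0, 0, 0, 100, 0, 0, 0, 100, 0],
  claw=1,
)

```text
time: 4.58
eef_pos: [452.7, 186.0, 295.4]
orientation: [-3.138, -0.0, 2.129]
contact_force: [0.2, 0.6, -0.9]
finger_gap: 0.499
finger_force: 0.0
```

```bash
cat >> h.py <<'E'
def find(p,X,x,y,r=45,lo=5,hi=30):
    m=(abs(X[...,0]-x)<r)&(abs(X[...,1]-y)<r)&(X[...,2]>lo)&(X[...,2]<hi)
    Q=X[m]
    if len(Q)<5: print("none"); return
    q=cv2.minAreaRect(Q[:,:2].astype(np.float32)); print(m.sum(),"z",np.median(Q[:,2]).round(1),Q[:,2].max().round(1),"rect",np.round(q[0],1),np.round(q[1],1),round(q[2],1),"cen",Q[:,:2].mean(0).round(1))
E
python3 - <<'E'
from h import *
p,X,s=wsnap("w2"); print(s["eef_pos"],s["time"]); find(p,X,453,185)
E
```

```text
[452.66991009 186.01219379 295.44120183] 4.575
589 z 11.9 14.2 rect [453.5 185.4] [19.5 42.7] 32.0 cen [453.2 185.5]
```

View pics/w2.png

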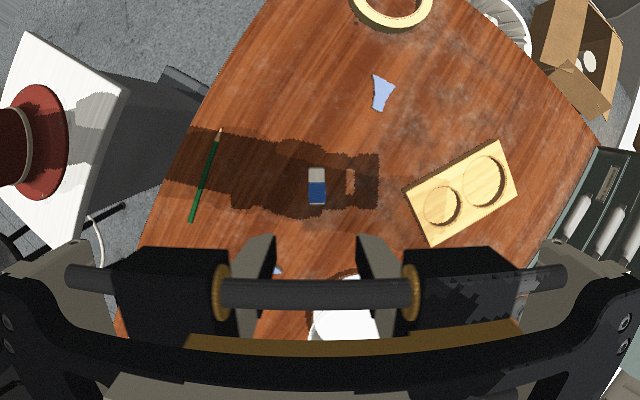

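Eraser at (317,186), still in place. I'll retry with a longer close.

arm_command(
  commands=[0, -1, -60, 0, 0, -1, -120, 0, 0, -1, -170, 0, 0, -1, -200, 0, 0, -1, -210, 0],
  claw=0.6,
)

```text
time: 5.25
eef_pos: [452.3, 184.7, 84.4]
orientation: [-3.136, -0.001, 2.129]
contact_force: [-8.1, -3.2, 41.6]
finger_gap: 0.596
finger_force: 24.2
```

arm_command(
  commands=[0, 0, 0, 0, 0, 0, 0, 0, 0, 0, 0, 0, 0, 0, 0, 0, 0, 0, 0, 0],
  claw=0,
)

```text
time: 5.88
eef_pos: [453.7, 185.4, 87.2]
orientation: [3.141, 0.0, 2.129]
contact_force: [-0.3, 0.2, 2.8]
finger_gap: 0.213
finger_force: 14.9
```

arm_command(
  commands=[0, 0, 0, 0, 0, 0, 0, 0, 0, 0, 0, 0, 0, 0, 0, 0, 0, 0, 0, 0],
)

```text
time: 6.5
eef_pos: [453.7, 185.4, 87.2]
orientation: [3.141, -0.0, 2.129]
contact_force: [-0.9, -0.5, 5.0]
finger_gap: 0.214
finger_force: 14.9
```

arm_command(
  commands=[0, 0, 10, 0, 0, 0, 40, 0, 0, 0, 80, 0, 0, 0, 110, 0, 0, 0, 120, 0],
)

```text
time: 7.12
eef_pos: [454.0, 185.4, 208.5]
orientation: [3.138, 0.0, 2.129]
contact_force: [0.2, -0.6, -0.5]
finger_gap: 0.211
finger_force: 14.9
```

arm_command(
  commands=[45, -36, 0, 0, 90, -73, 0, 0, 130, -105, 0, 0, 150, -122, 0, 0, 157, -127, 0, 0],
)

```text
time: 7.75
eef_pos: [610.8, 56.3, 205.4]
orientation: [-3.139, -0.0, 2.126]
contact_force: [-0.6, -0.3, -1.2]
finger_gap: 0.213
finger_force: 14.9
```

arm_command(
  commands=[0, 0, -35, 0, 0, 0, -70, 0, 0, 0, -95, 0, 0, 0, -105, 0, 0, 0, -107, 0],
)

```text
time: 8.38
eef_pos: [609.9, 59.1, 99.3]
orientation: [-3.141, -0.001, 2.13]
contact_force: [0.2, 0.3, -0.4]
finger_gap: 0.212
finger_force: 14.9
```

arm_command(
  commands=[0, 0, 0, 0, 0, 0, 0, 0, 0, 0, 0, 0, 0, 0, 0, 0, 0, 0, 0, 0],
  claw=0.4,
)

```text
time: 9.0
eef_pos: [610.6, 58.3, 99.9]
orientation: [3.141, 0.0, 2.129]
contact_force: [0.1, -0.3, 0.1]
finger_gap: 0.399
finger_force: 0.0
```

arm_command(
  commands=[0, 0, 40, 0, 0, 0, 80, 0, 0, 0, 120, 0, 0, 0, 150, 0, 0, 0, 150, 0],
)

```text
time: 9.62
eef_pos: [611.7, 58.2, 252.4]
orientation: [3.136, 0.003, 2.129]
contact_force: [0.4, -0.1, -0.1]
finger_gap: 0.401
finger_force: 0.0
```

arm_command(
  commands=[-40, 0, 0, 0.17, -80, 0, 0, 0.34, -120, 0, 0, 0.51, -145, 0, 0, 0.68, -153, 0, 0, 0.838],
  claw=0.5,
)

```text
time: 10.25
eef_pos: [454.8, 58.2, 248.5]
orientation: [-3.14, -0.004, 2.973]
contact_force: [1.1, -0.0, 0.6]
finger_gap: 0.496
finger_force: 0.0
```

```bash
python3 - <<'E'
from h import *
p,X,s=wsnap("w3"); print(s["eef_pos"],s["orientation"],s["joint_pos"][6]); find(p,X,456,60,30)
m=(abs(X[...,0]-456)<30)&(abs(X[...,1]-60)<30)&(X[...,2]>6)&(X[...,2]<30)
print(cv2.approxPolyDP(cv2.convexHull(X[m][:,:2].astype(np.float32)),2,True)[:,0].round(1).tolist())
P,_=grab_frame("side"); cv2.imwrite("pics/s3.png",np.hstack([cv2.resize(P[180:260,250:340],None,fx=4,fy=4),cv2.resize(p[120:280,240:400],(320,320))]))
E
```

```text
[454.83832242  58.19417701 248.45850669] [-3.14036215 -0.00411863  2.97283354] 1.20905630695274
344 z 9.3 11.4 rect [455.   59.1] [16.3 38.2] 74.8 cen [455.2  60.8]
[[475.3999938964844, 61.400001525878906], [438.70001220703125, 71.69999694824219], [442.70001220703125, 62.599998474121094], [454.0, 50.900001525878906], [461.6000061035156, 51.79999923706055]]
```

View pics/s3.png

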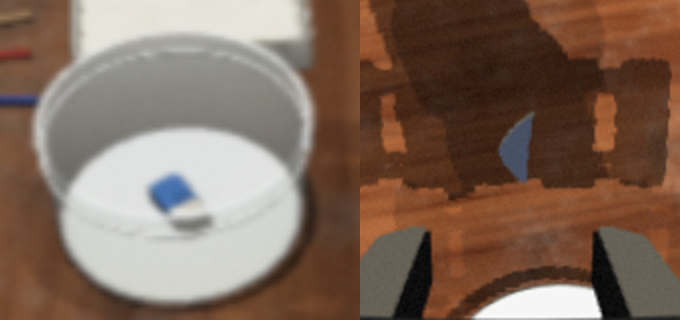

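The eraser lies in the tub (180,200 in the left crop). Now the narrow sherd.

arm_command(
  commands=[0, 0, -50, 0, 0, 0, -100, 0, 0, 0, -140, 0, 0, 0, -155, 0, 0, 0, -159, 0],
)

```text
time: 10.98
eef_pos: [457.1, 58.2, 89.0]
orientation: [-3.14, -0.003, 2.965]
contact_force: [-0.6, 0.5, -0.2]
finger_gap: 0.498
finger_force: 0.0
```

arm_command(
  commands=[0, 0, -2, 0, 0, 0, -4, 0, 0, 0, -4, 0],
)

```text
time: 11.35
eef_pos: [457.8, 58.3, 87.2]
orientation: [3.141, 0.001, 2.966]
contact_force: [-0.1, 0.5, -0.3]
finger_gap: 0.501
finger_force: 0.0
```

arm_command(
  commands=[0, 0, 0, 0, 0, 0, 0, 0, 0, 0, 0, 0, 0, 0, 0, 0, 0, 0, 0, 0],
  claw=0,
)

```text
time: 11.98
eef_pos: [457.5, 58.4, 86.8]
orientation: [3.142, 0.0, 2.967]
contact_force: [-0.4, 0.2, 1.1]
finger_gap: 0.176
finger_force: 14.9
```

arm_command(
  commands=[0, 0, 0, 0, 0, 0, 0, 0, 0, 0, 0, 0],
)

```text
time: 12.35
eef_pos: [457.5, 58.4, 86.8]
orientation: [3.142, 0.0, 2.967]
contact_force: [-0.9, 0.5, 1.3]
finger_gap: 0.175
finger_force: 14.9
```

arm_command(
  commands=[0, 0, 10, 0, 0, 0, 40, 0, 0, 0, 80, 0, 0, 0, 110, 0, 0, 0, 120, 0],
)

```text
time: 12.98
eef_pos: [458.0, 58.2, 208.7]
orientation: [3.141, 0.003, 2.967]
contact_force: [0.5, -0.4, -1.0]
finger_gap: 0.173
finger_force: 14.9
```

arm_command(
  commands=[40, -48, 0, 0, 80, -96, 0, 0, 120, -143, 0, 0, 147, -175, 0, 0, 154, -183, 0, 0],
)

```text
time: 13.6
eef_pos: [611.7, -128.1, 205.2]
orientation: [-3.14, -0.001, 2.962]
contact_force: [-0.2, 0.3, 0.3]
finger_gap: 0.176
finger_force: 14.9
```

arm_command(
  commands=[0, 0, -35, 0, 0, 0, -70, 0, 0, 0, -100, 0, 0, 0, -110, 0, 0, 0, -113, 0],
)

```text
time: 14.22
eef_pos: [611.2, -123.8, 93.5]
orientation: [3.141, -0.001, 2.968]
contact_force: [0.2, -0.8, -0.1]
finger_gap: 0.172
finger_force: 14.9
```

arm_command(
  commands=[0, 0, -2, 0, 0, 0, -4, 0, 0, 0, -4, 0],
)

```text
time: 14.6
eef_pos: [611.7, -124.8, 90.3]
orientation: [-3.142, 0.001, 2.967]
contact_force: [0.1, 0.4, 0.1]
finger_gap: 0.173
finger_force: 14.9
```

arm_command(
  commands=[0, 0, 0, 0, 0, 0, 0, 0, 0, 0, 0, 0, 0, 0, 0, 0, 0, 0, 0, 0],
  claw=0.45,
)

```text
time: 15.22
eef_pos: [611.5, -124.7, 89.7]
orientation: [-3.142, 0.0, 2.967]
contact_force: [0.3, -0.4, 0.5]
finger_gap: 0.447
finger_force: 0.0
```

arm_command(
  commands=[0, 0, 20, 0, 0, 0, 60, 0, 0, 0, 110, 0, 0, 0, 150, 0, 0, 0, 180, 0],
)

```text
time: 15.85
eef_pos: [611.8, -124.8, 273.7]
orientation: [-3.142, 0.004, 2.967]
contact_force: [0.2, 0.3, -0.6]
finger_gap: 0.449
finger_force: 0.0
```

```bash
python3 - <<'E'
from h import *
p,X,s=wsnap("w4"); print(s["eef_pos"],s["orientation"],s["time"])
find(p,X,458,-200,35,20,60); find(p,X,458,-200,35,60,80);find(p,X,460,-290,45,20,60)
P,_=grab_frame("side"); cv2.imwrite("pics/s4.png",P[100:300,200:420].repeat(2,0).repeat(2,1))
E
```

```text
[ 611.84473228 -124.80438256  273.69129406] [-3.14157656  0.00425498  2.96675388] 15.85
574 z 45.7 60.0 rect [ 466.2 -194.7] [27.5 32.7] 46.9 cen [ 470.2 -190.5]
360 z 67.6 69.9 rect [ 464.  -197.1] [20.2 19.9] 79.1 cen [ 464.9 -195.9]
1121 z 39.2 54.9 rect [ 449.4 -318.5] [32.9 47.9] 89.9 cen [ 452.3 -317.1]
```

View pics/w4.png

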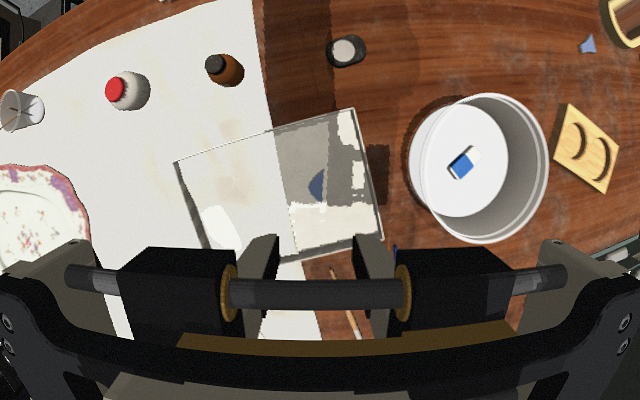

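The narrow sherd lies flat in the tray (316,187); bottle cap at (216,66), pot (120,90). Bottle next: centre (464.5,-196.5).

arm_command(
  commands=[-40, -20, 0, 0, -80, -39, -20, 0, -120, -58, -50, 0, -140, -69, -80, 0, -147.5, -72, -90, 0],
  claw=0.75,
)

```text
time: 16.58
eef_pos: [461.6, -197.2, 178.3]
orientation: [3.141, -0.004, 2.965]
contact_force: [0.4, 0.1, 0.2]
finger_gap: 0.748
finger_force: 0.0
```

arm_command(
  commands=[0, 0, -15, 0, 0, 0, -35, 0, 0, 0, -55, 0, 0, 0, -67, 0, 0, 0, -72, 0],
)

```text
time: 17.2
eef_pos: [464.8, -196.2, 107.2]
orientation: [3.141, 0.0, 2.968]
contact_force: [0.1, 0.1, 1.4]
finger_gap: 0.746
finger_force: 0.0
```

arm_command(
  commands=[0, 0, 0, 0, 0, 0, 0, 0, 0, 0, 0, 0, 0, 0, 0, 0, 0, 0, 0, 0],
  claw=0,
)

```text
time: 17.82
eef_pos: [464.1, -196.8, 108.0]
orientation: [-3.141, 0.001, 2.967]
contact_force: [-0.3, -0.5, 2.3]
finger_gap: 0.351
finger_force: 15.0
```

arm_command(
  commands=[0, 0, 0, 0, 0, 0, 0, 0, 0, 0, 0, 0],
)

```text
time: 18.2
eef_pos: [464.1, -196.8, 108.0]
orientation: [-3.141, 0.0, 2.967]
contact_force: [-0.7, -0.1, 4.9]
finger_gap: 0.35
finger_force: 15.0
```

arm_command(
  commands=[0, 0, 10, 0, 0, 0, 40, 0, 0, 0, 80, 0, 0, 0, 110, 0, 0, 0, 120, 0],
)

```text
time: 18.82
eef_pos: [464.4, -196.8, 229.5]
orientation: [-3.141, 0.003, 2.967]
contact_force: [-0.0, -0.1, -0.5]
finger_gap: 0.351
finger_force: 15.0
```

arm_command(
  commands=[14, 45, 0, 0, 31, 100, 0, 0, 48, 155, 0, 0, 65, 210, 0, 0, 77, 250, 0, 0],
)

```text
time: 19.45
eef_pos: [540.7, 56.5, 226.6]
orientation: [3.141, -0.002, 2.97]
contact_force: [0.3, -0.1, -0.6]
finger_gap: 0.354
finger_force: 15.0
```

arm_command(
  commands=[17, 55, 0, 0, 34, 110, 0, 0, 50, 160, 0, 0, 58, 188, 0, 0, 60, 196, 0, 0],
)

```text
time: 20.08
eef_pos: [599.9, 251.8, 226.0]
orientation: [-3.141, -0.003, 2.971]
contact_force: [0.0, -0.5, -1.1]
finger_gap: 0.35
finger_force: 15.0
```

```bash
python3 - <<'E'
from h import *
p,X,s=wsnap("w5"); print(s["eef_pos"],s["orientation"])
m=(abs(X[...,0]-619)<85)&(abs(X[...,1]-282)<90)&(X[...,2]>15)&(X[...,2]<26); Q=X[m][:,:2].astype(np.float32)
r=cv2.minAreaRect(Q); print(m.sum(),r)
E
```

```text
[599.94251535 251.75877297 225.99654675] [-3.14117566e+00 -2.93152286e-03  2.97054769e+00]
4641 ((618.7488403320312, 282.1941833496094), (147.45419311523438, 84.9535140991211), 61.45115661621094)
```

View pics/w5.png

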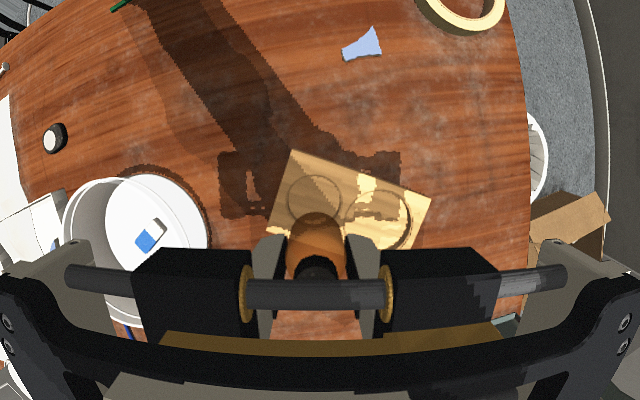

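The bottle hangs upright over the smaller well (315,195); the block pose is confirmed.

arm_command(
  commands=[0, 0, -35, 0, 0, 0, -70, 0, 0, 0, -95, 0, 0, 0, -104, 0, 0, 0, -107, 0],
)

```text
time: 20.75
eef_pos: [601.2, 247.9, 120.7]
orientation: [-3.141, -0.0, 2.965]
contact_force: [0.1, 0.2, 0.1]
finger_gap: 0.351
finger_force: 15.0
```

arm_command(
  commands=[0, 0, -2, 0, 0, 0, -4, 0, 0, 0, -6, 0, 0, 0, -6, 0],
)

```text
time: 21.25
eef_pos: [600.9, 249.4, 114.8]
orientation: [-3.142, -0.0, 2.967]
contact_force: [-0.4, -1.7, -0.2]
finger_gap: 0.354
finger_force: 15.0
```

arm_command(
  commands=[0, 0, 0, 0, 0, 0, 0, 0, 0, 0, 0, 0, 0, 0, 0, 0, 0, 0, 0, 0],
  claw=0.7,
)

```text
time: 21.88
eef_pos: [601.0, 249.3, 114.7]
orientation: [-3.142, -0.0, 2.967]
contact_force: [-0.3, 0.3, -0.0]
finger_gap: 0.698
finger_force: 0.0
```

arm_command(
  commands=[0, 0, 20, 0, 0, 0, 60, 0, 0, 0, 110, 0, 0, 0, 140, 0, 0, 0, 150, 0],
)

```text
time: 22.5
eef_pos: [601.8, 249.7, 268.5]
orientation: [3.138, 0.005, 2.967]
contact_force: [0.4, -0.2, -0.3]
finger_gap: 0.704
finger_force: 0.0
```

Now the broad sherd.

arm_command(
  commands=[-40, 22, 0, -0.17, -80, 44, 0, -0.34, -115, 65, -10, -0.51, -138, 77, -30, -0.68, -145.5, 81.5, -40, -0.85],
  claw=0.7,
)

```text
time: 23.12
eef_pos: [452.5, 331.8, 223.2]
orientation: [-3.137, -0.001, 2.115]
contact_force: [0.2, -1.1, -1.8]
finger_gap: 0.702
finger_force: 0.0
```

```bash
python3 - <<'E'
from h import *
p,X,s=wsnap("w6"); print(s["eef_pos"],s["orientation"],s["joint_pos"][6]); find(p,X,456,322,32)
m=(abs(X[...,0]-456)<32)&(abs(X[...,1]-322)<32)&(X[...,2]>6)&(X[...,2]<30)
print(cv2.approxPolyDP(cv2.convexHull(X[m][:,:2].astype(np.float32)),2,True)[:,0].round(1).tolist())
find(p,X,601,250,30,60,85)
E
```

```text
[452.47361793 331.7531986  223.21780249] [-3.13738070e+00 -1.03085735e-03  2.11462360e+00] 0.020168705744610976
727 z 8.5 10.7 rect [455.  319.5] [31.6 38.9] 5.3 cen [457.4 323.4]
[[468.1000061035156, 302.29998779296875], [469.1000061035156, 339.1000061035156], [437.6000061035156, 335.8999938964844], [458.70001220703125, 300.29998779296875]]
none
```

View pics/w6.png

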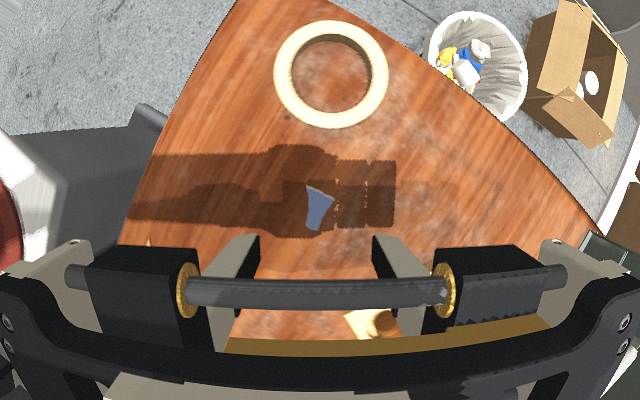

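The broad sherd at (320,205) lies between the fingers; the grip point (456.6,331.7) agrees.

arm_command(
  commands=[0, 0, -45, 0, 0, 0, -85, 0, 0, 0, -115, 0, 0, 0, -130, 0, 0, 0, -134, 0],
)

```text
time: 23.8
eef_pos: [455.6, 330.5, 90.2]
orientation: [-3.14, 0.0, 2.117]
contact_force: [0.1, 0.6, -0.0]
finger_gap: 0.702
finger_force: 0.0
```

arm_command(
  commands=[0, 0, -2, 0, 0, 0, -4, 0, 0, 0, -4, 0],
)

```text
time: 24.18
eef_pos: [455.7, 331.0, 87.3]
orientation: [3.14, -0.0, 2.117]
contact_force: [0.3, -0.0, 0.6]
finger_gap: 0.705
finger_force: 0.0
```

arm_command(
  commands=[0, 0, 0, 0, 0, 0, 0, 0, 0, 0, 0, 0, 0, 0, 0, 0, 0, 0, 0, 0],
  claw=0,
)

```text
time: 24.8
eef_pos: [455.4, 330.8, 86.7]
orientation: [-3.141, -0.0, 2.117]
contact_force: [-0.3, 0.1, -0.7]
finger_gap: 0.299
finger_force: 15.0
```

arm_command(
  commands=[0, 0, 0, 0, 0, 0, 0, 0, 0, 0, 0, 0],
)

```text
time: 25.18
eef_pos: [455.4, 330.8, 86.8]
orientation: [-3.141, -0.0, 2.117]
contact_force: [-0.4, -0.6, -0.0]
finger_gap: 0.304
finger_force: 15.0
```

arm_command(
  commands=[0, 0, 10, 0, 0, 0, 40, 0, 0, 0, 80, 0, 0, 0, 110, 0, 0, 0, 120, 0],
)

```text
time: 25.8
eef_pos: [456.2, 331.2, 209.2]
orientation: [3.137, -0.001, 2.117]
contact_force: [0.7, -0.4, -0.7]
finger_gap: 0.3
finger_force: 15.0
```

arm_command(
  commands=[15, -48, 0, 0, 32, -106, 0, 0, 49, -164, 0, 0, 66, -222, 0, 0, 83, -280, 0, 0],
)

```text
time: 26.42
eef_pos: [538.5, 49.0, 206.1]
orientation: [-3.141, -0.001, 2.117]
contact_force: [0.3, 0.3, -0.4]
finger_gap: 0.302
finger_force: 15.0
```

arm_command(
  commands=[17, -58, 0, 0, 34, -116, 0, 0, 51, -174, 0, 0, 68, -230, 0, 0, 79, -261, 0, 0],
)

```text
time: 27.05
eef_pos: [616.7, -214.7, 205.7]
orientation: [-3.139, 0.001, 2.112]
contact_force: [0.4, 0.3, 0.1]
finger_gap: 0.298
finger_force: 15.0
```

arm_command(
  commands=[0, 0, -30, 0, 0, 0, -65, 0, 0, 0, -97, 0, 0, 0, -109, 0, 0, 0, -113, 0],
)

```text
time: 27.68
eef_pos: [617.3, -210.1, 93.0]
orientation: [-3.141, -0.001, 2.117]
contact_force: [0.6, 0.0, -0.1]
finger_gap: 0.305
finger_force: 15.0
```

arm_command(
  commands=[0, 0, -2, 0, 0, 0, -4, 0, 0, 0, -4, 0],
)

```text
time: 28.05
eef_pos: [617.8, -210.3, 90.4]
orientation: [3.141, 0.001, 2.117]
contact_force: [-0.2, 0.5, 0.1]
finger_gap: 0.3
finger_force: 15.0
```

arm_command(
  commands=[0, 0, 0, 0, 0, 0, 0, 0, 0, 0, 0, 0, 0, 0, 0, 0, 0, 0, 0, 0],
  claw=0.55,
)

```text
time: 28.68
eef_pos: [617.5, -210.2, 89.7]
orientation: [-3.142, -0.0, 2.117]
contact_force: [-0.9, -0.7, 0.1]
finger_gap: 0.548
finger_force: 0.0
```

arm_command(
  commands=[0, 0, 20, 0, 0, 0, 60, 0, 0, 0, 110, 0, 0, 0, 140, 0, 0, 0, 150, 0],
)

```text
time: 29.3
eef_pos: [618.4, -210.7, 243.5]
orientation: [3.138, 0.004, 2.117]
contact_force: [0.2, 1.3, -1.4]
finger_gap: 0.55
finger_force: 0.0
```

arm_command(
  commands=[-42, -27, 0, 0, -84, -53, 0, 0, -126, -80, -10, 0, -155, -99, -25, 0, -172, -107, -40, 0],
  claw=0.95,
)

```text
time: 29.92
eef_pos: [442.8, -318.6, 199.1]
orientation: [-3.14, -0.001, 2.113]
contact_force: [0.7, -0.7, -0.7]
finger_gap: 0.946
finger_force: 0.0
```

```bash
python3 - <<'E'
from h import *
p,X,s=wsnap("w7"); print(s["eef_pos"],s["orientation"],s["joint_pos"][6])
for lo,hi in((6,40),(15,35),(35,46),(46,60)): find(p,X,446,-318,40,lo,hi)
P,_=grab_frame("side"); cv2.imwrite("pics/s7.png",np.vstack([P[130:190,250:370],P[200:360,235:355]]).repeat(3,0).repeat(3,1)[:600])
E
```

```text
[ 442.84395321 -318.61993804  199.05674261] [-3.13978078e+00 -9.99139877e-04  2.11341549e+00] 1.237435807747728
2821 z 10.9 40.0 rect [ 446.  -314.4] [72.7 79.9] 90.0 cen [ 440.8 -301.8]
539 z 31.2 35.0 rect [ 447.9 -326.5] [47.6 46.5] 38.4 cen [ 441.9 -316.1]
884 z 38.0 46.0 rect [ 448.6 -326.7] [43.2 43.5] 9.0 cen [ 444.7 -321.1]
1084 z 51.7 54.0 rect [ 448.6 -326.2] [29.2 28.7] 33.0 cen [ 448.4 -326.1]
```

View pics/s7.png

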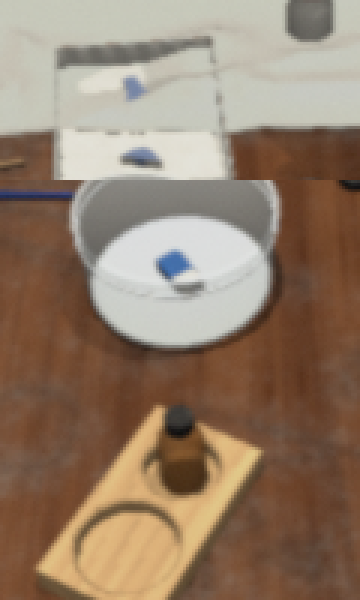

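View pics/w7.png

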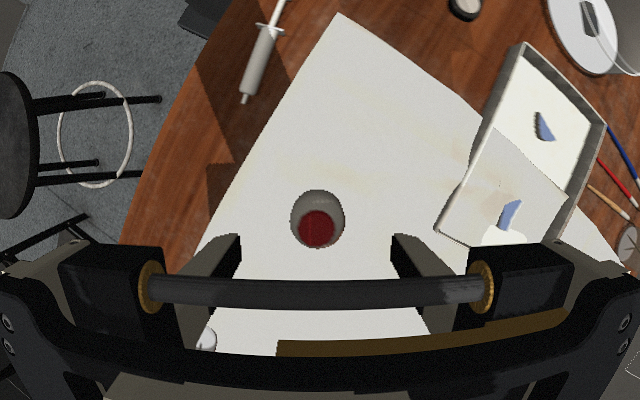

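Both sherds are flat and apart in the tray, and the bottle stands in its well. Pot centre (448.3,-326.4), cap at (316,229) in the wrist picture.

arm_command(
  commands=[2, -9.5, -20, 0, 2, -9.5, -45, 0, 2, -9.5, -70, 0, 2, -9.5, -86, 0, 2, -9.5, -93.5, 0],
)

```text
time: 30.65
eef_pos: [448.1, -326.1, 105.5]
orientation: [3.141, -0.001, 2.118]
contact_force: [-0.4, -0.2, 0.4]
finger_gap: 0.95
finger_force: 0.0
```

arm_command(
  commands=[0, 0, 0, 0, 0, 0, 0, 0, 0, 0, 0, 0, 0, 0, 0, 0, 0, 0, 0, 0],
  claw=0,
  squeeze=20,
)

```text
time: 31.28
eef_pos: [447.8, -326.8, 106.6]
orientation: [3.141, 0.001, 2.117]
contact_force: [-0.2, 0.7, 2.2]
finger_gap: 0.513
finger_force: 20.0
```

arm_command(
  commands=[0, 0, 0, 0, 0, 0, 0, 0, 0, 0, 0, 0],
)

```text
time: 31.65
eef_pos: [447.8, -326.8, 106.6]
orientation: [3.141, 0.001, 2.117]
contact_force: [-1.0, 1.3, 4.6]
finger_gap: 0.513
finger_force: 20.0
```

arm_command(
  commands=[0, 0, 10, 0, 0, 0, 40, 0, 0, 0, 80, 0, 0, 0, 110, 0, 0, 0, 120, 0],
)

```text
time: 32.28
eef_pos: [447.7, -327.2, 228.0]
orientation: [3.141, 0.003, 2.117]
contact_force: [-0.3, 1.0, -1.2]
finger_gap: 0.515
finger_force: 20.0
```

arm_command(
  commands=[13, 45, 0, -0.08, 29, 100, 0, -0.16, 45, 155, 0, -0.25, 61, 210, 0, -0.33, 77, 265, 0, -0.42],
)

```text
time: 32.9
eef_pos: [524.1, -59.9, 225.2]
orientation: [-3.139, -0.0, 1.694]
contact_force: [0.6, -1.2, -0.3]
finger_gap: 0.511
finger_force: 20.0
```

arm_command(
  commands=[16, 56, 0, -0.08, 33, 112, 0, -0.16, 49, 168, 0, -0.25, 65, 224, 0, -0.33, 82, 280, 0, -0.42],
)

```text
time: 33.52
eef_pos: [606.1, 219.9, 224.8]
orientation: [-3.14, 0.002, 1.274]
contact_force: [0.8, -0.7, -0.7]
finger_gap: 0.511
finger_force: 20.0
```

arm_command(
  commands=[15, 48, 0, -0.08, 24, 80, 0, -0.15, 26.5, 91, 0, -0.2, 26.5, 91, 0, -0.2, 26.5, 91, 0, -0.2],
)

```text
time: 34.15
eef_pos: [632.8, 307.8, 225.4]
orientation: [-3.141, 0.002, 1.076]
contact_force: [0.2, -0.3, -1.0]
finger_gap: 0.51
finger_force: 20.0
```

```bash
python3 - <<'E'
from h import *
p,X,s=wsnap("w8"); print(s["eef_pos"],s["orientation"],s["finger_gap"])
P,_=grab_frame("side"); cv2.imwrite("pics/s8.png",np.hstack([P[200:360,220:360].repeat(2,0).repeat(2,1),p[40:360,100:560]]))
E
```

```text
[632.75506868 307.78150746 225.38917938] [-3.14103095e+00  2.30051839e-03  1.07590382e+00] 0.509744878694692
```

View pics/s8.png

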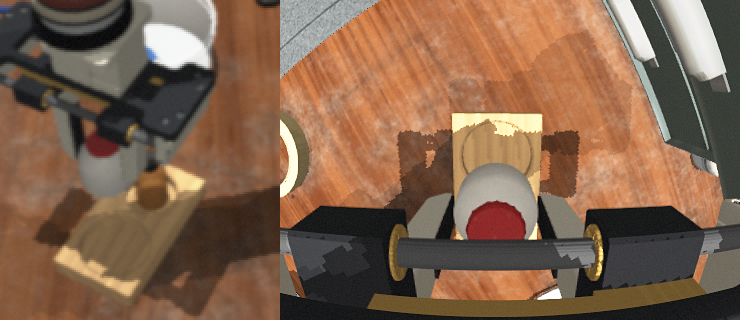

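The pot hangs upright in line with the larger well; lowering.

arm_command(
  commands=[0, 0.5, -35, 0, 0, 0.5, -70, 0, 0, 0.5, -95, 0, 0, 0.5, -104, 0, 0, 0.5, -107, 0],
)

```text
time: 34.88
eef_pos: [633.3, 309.3, 119.5]
orientation: [3.141, -0.0, 1.076]
contact_force: [0.1, 0.3, -0.6]
finger_gap: 0.512
finger_force: 20.0
```

arm_command(
  commands=[0, 0, -2, 0, 0, 0, -4, 0, 0, 0, -6, 0, 0, 0, -6, 0],
)

```text
time: 35.38
eef_pos: [632.9, 309.8, 113.3]
orientation: [-3.141, -0.0, 1.077]
contact_force: [0.1, -0.1, -1.3]
finger_gap: 0.514
finger_force: 20.0
```

arm_command(
  commands=[0, 0, 0, 0, 0, 0, 0, 0, 0, 0, 0, 0, 0, 0, 0, 0, 0, 0, 0, 0],
  claw=0.85,
)

```text
time: 36.0
eef_pos: [633.0, 309.8, 113.2]
orientation: [-3.142, -0.0, 1.077]
contact_force: [0.0, -0.6, 0.5]
finger_gap: 0.847
finger_force: 0.0
```

arm_command(
  commands=[0, 0, 20, 0, 0, 0, 60, 0, 0, 0, 110, 0, 0, 0, 150, 0, 0, 0, 180, 0],
)

```text
time: 36.62
eef_pos: [633.5, 309.6, 297.6]
orientation: [3.139, -0.004, 1.077]
contact_force: [1.3, -0.2, 0.2]
finger_gap: 0.852
finger_force: 0.0
```

arm_command(
  commands=[-40, -60, 10, 0, -60, -110, 20, 0, -80, -160, 20, 0, -90, -190, 20, 0, -90, -190, 20, 0],
)

```text
time: 37.25
eef_pos: [542.7, 116.4, 315.5]
orientation: [3.14, -0.001, 1.071]
contact_force: [-0.0, 0.8, -0.3]
finger_gap: 0.851
finger_force: 0.0
```

```bash
python3 - <<'E'
from h import *
p,X,s=wsnap("w9"); print(s["eef_pos"],s["time"])
find(p,X,601,250,25,62,90); find(p,X,633,309,25,48,65); find(p,X,601,250,25,25,62)
P,d=grab_frame("side"); cv2.imwrite("pics/s9.png",P[100:360,200:420].repeat(2,0).repeat(2,1))
Y=cloud("side",d); print("side"); find(P,Y,601,250,25,66,90); find(P,Y,633,309,28,50,65)
for c in((612,-125),(618,-205)):
    m=(abs(Y[...,0]-c[0])<35)&(abs(Y[...,1]-c[1])<35); b=P.astype(int); m&=(b[...,0]-b[...,2]>25); Q=Y[m]; print(len(Q),np.median(Q,0).round(1),Q.min(0).round(1),Q.max(0).round(1))
E
```

```text
[542.744792   116.35050765 315.46598255] 37.25
322 z 73.4 75.4 rect [600.7 248.9] [20.5 19.8] 22.7 cen [600.3 248.2]
431 z 57.4 59.8 rect [629.9 304.5] [22.1 29.1] 61.1 cen [630.2 304.5]
396 z 52.0 59.2 rect [600.  247.5] [29.9 32.1] 68.7 cen [597.8 241.8]
side
92 z 73.6 77.2 rect [601.  251.5] [19.6 20. ] 64.4 cen [600.8 252.6]
191 z 58.2 61.1 rect [631.7 310.5] [28.4 28.6] 57.6 cen [631.8 311.8]
23 [ 610.6 -121.2   11.9] [ 599.6 -129.1    8.5] [ 621.2 -116.3   14.2]
15 [ 625.  -219.3   11.8] [ 621.8 -236.9    7.1] [ 628.9 -205.1   13.7]
```

View pics/s9.png

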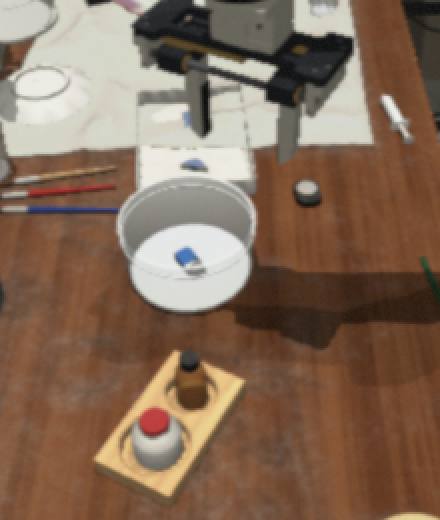

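The pot and bottle stand on their well floors (cap tops at 58 and 74 mm), the sherds lie flat (tops about 12 mm), and the eraser is in the tub. Handing in.

```bash
python3 -c "
from plant import *
print(close_job())"
```

```text
the job is handed in; nothing more can be done
None
```

All five things are sorted into their places, the loupe was left alone, and I handed the job in at about 37 s; no verdict came back.

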